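# Push the used analyser cartridge off the ledge into the waste chute

## Task

The large sensor cartridge on the disposal ledge is used up: slide it off the ledge's far edge so that it drops into the waste chute below. Push it along the ledge, do not lift it, and leave the small cartridge and the capped jar where they are on the ledge.

Things in the scene. Friction and masses are not known exactly. Their poses are not given: they have to be found in the camera images.
- station: Fixed disposal station: a white block with a flat grey ledge on top and an open steel chute along its far edge. Origin on the bench; x points from the ledge to the chute, y along the ledge, z up. Ledge: top 130 mm above the origin, x from -90 to +50 mm, y from -175 to +175 mm, no rims.
- ledge_edge (a point): Middle of the ledge's far edge, on its top, above the chute; axes as the station's. The edge runs along y.
- chute_mouth (a point): Centre of the chute's open top, at the height of its walls; axes as the station's, of which it lies at x +112, z +75 mm. Inside, the chute is 125 mm along x and 340 mm along y. Its floor slopes from 51 mm above the bench at the ledge to 13 mm at the far end; its three walls, 5 mm thick, are 75 mm high, 55 mm lower than the ledge.
- big_cartridge_center (a point): Centre of the large used cartridge, a loose white plastic box with a grey label on top: 60 mm along its x, 70 mm along its y, 40 mm high, about 160 g. It stands flat on the ledge in one of three places side by side about 100 mm apart, its x within 0.15 rad of the station's x. It slides under a light push (a few N).
- small_cartridge_center (a point): Centre of the small cartridge, a loose white plastic box with a grey label on top: 40 x 40 mm, 30 mm high, on the ledge; to be left alone.
- jar_center (a point): Centre of the capped jar, upright, 42 mm across and 48 mm high, loose on the ledge; to be left alone.

How it is judged:
By the outcome, as a careful person would: the job done as asked, in the order asked, and still so for the second after the job is handed in, with the robot touching nothing.
It also fails if it takes over 29 s, if anything falls off the work surface, if the arm or the gripper's body presses on something with over 40 N, if the wrist force passes 120 N, or if a joint passes its speed limit or range.

## Robot

A 7-joint arm with a two-finger parallel gripper is mounted at the origin on the work surface. World frame = base frame: x ahead of the robot, y to its left, z up, the work surface at z = 0. Lengths are in mm, angles in rad, forces in N, time in s.
With the tool pointing down it reaches from about 400 to 900 mm from the base axis. Payload 5.5 kg.
Tool frame: the origin (TCP) lies midway between the tips of the shut fingers; the grasp point (between the pads) lies 19 mm behind it (env.pinch_z is the distance from the TCP to the grasp point, in mm); y points along the fingers, z is the direction in which the jaws open and shut, and the axes are right-handed (so a half turn about y gives the same grasp; the last joint's range is limited). The gripper opens to 92 mm and grips with 3 to 60 N. Pads are 19 mm wide; open, the fingers measure 130 mm over their backs; the gripper's body (75 mm by 190 mm) begins 47 mm behind the grasp point.
Start: joints at [1.567, 0.501, -0.427, 1.55, 0.221, 1.138, -0.21], TCP at [171.404, -626.993, 226.729] pointing down, gripper open.
Joint ranges: [-2.88, 2.88], [-0.31, 2.03], [-1.54, 1.56], [0.2, 2.42], [-1.41, 4.55], [0.19, 2.02], [-2.57, 2.57]. Speed limits (rad/s): [2.57, 2.57, 3.14, 3.14, 3.14, 3.14, 3.14].

## Interface

Orientations are given as a unit quaternion [x, y, z, w].
In Python, from workcell import readout, imaging, workorder, env gives the robot as it stands.
- The arm moves only by the shell command python3 -m crank 'ROWS' [OPENING]. ROWS is JSON, a list of rows, each an object of numbers: "dx", "dy", "dz": the shift along the tool's x, y, z in cm; "rx", "ry", "rz": the turn, a rotation vector about the tool's x, y, z in degrees. A call has 1 to 20 rows; each row is the pose to reach, as a shift and turn from the pose commanded when the call began, along the tool's axes at that moment; what a row does not reach only later rows make up. A row lasts 1/12 s, in which the tool goes at most 41.7 mm and 7.16 degrees, less where a joint would pass 70% of its speed; a pose out of reach is approached as far as the arm can. A call with a gripper value outside its range is refused whole. OPENING is the closure in counts, from 0 (fully open) to 255 (shut), set as the call begins (- or left out, the last holds). The fingers move at their own pace and stop on an object; the grip force is fixed at half the most. Time passes only in rows, so rows that repeat a pose let the fingers close. It gives the time, the measured TCP pose, the force and the opening at its end, in the units of the state.
- readout.observe(): the state, without advancing time (a new reading comes with each control period).
- imaging.capture(name): name is "scene" or "side" or "wrist"; returns (picture, depth): 420x560x3 uint8, red, green, blue; 420x560 float32, mm along the optical axis (not along the pixel's ray), 0 where there is no reading.
- imaging.get_calibration(name): a dict with "fx", "fy", "cx", "cy" (pixels), "k1" (the pictures are not rectified: a ray, as slopes to the right and down, at radius r is drawn at 1 + k1 r^2 times it, then the intrinsics apply), "world_to_cam" (4x4, takes a point from world to camera coordinates); the wrist camera has in their place "T_tool_cam" (4x4, takes a point from camera to tool coordinates, whose origin is the TCP and whose axes are the tool frame's). Camera axes: x right, y down, z forward; pixel columns grow to the right and rows downward; lengths in mm; the calibration is good to about 2 mm. A picture is of the moment at which its call begins: read the wrist's pose just before it. get_calibration takes no time and is no camera call.
- workorder.close_job(): hands the job in, once; it reports no verdict.
The state is a dict: "time": time; "joint_pos": joint angles; "joint_velocities": joint speeds; "tau": joint torques, N m; "eef_pos": TCP position; "ee_rot": TCP orientation; "ft_force": force on the tool from outside, world axes, zero at the start; "wrist_torque": the same for the moment, N m; "opening": opening from 0.0 (shut) to 1.0 (fully open).
Only numpy, scipy, OpenCV 4.12 (cv2) and the standard library are available. Lean on these libraries where they do the work, as an engineer would, in place of code of your own. Each camera call takes 0.05 s, during which the arm holds its last target. There are 200 camera calls.

## Working session

There is one attempt and no reset: what is moved stays moved. The work goes in short steps, Python scripts to look and compute and a shell command to move; the robot and the scene stay as the last step left them, time stands still between calls to the robot, and variables do not carry over. Pictures are saved under pics/ and viewed, about 8 in all and at most 12, crops included, and the job is handed in when it is done.

```bash
mkdir -p pics; ls; cat > h.py <<'E'
import numpy as np, cv2
from workcell import readout, imaging, workorder, env
from scipy.spatial.transform import Rotation as R
def cam(name, st=None):
    c=imaging.get_calibration(name)
    if name=='wrist':
        T=np.eye(4);T[:3,:3]=R.from_quat(st['ee_rot']).as_matrix();T[:3,3]=st['eef_pos']
        return c,T@np.array(c['T_tool_cam'])
    return c,np.linalg.inv(np.array(c['world_to_cam']))
def ray(c,T,u,v):
    x=(np.asarray(u,float)-c['cx'])/c['fx'];y=(np.asarray(v,float)-c['cy'])/c['fy']
    a,b=x,y
    for _ in range(8):
        f=1+c['k1']*(a*a+b*b);a,b=x/f,y/f
    return np.stack([a,b,np.ones_like(a)],-1)@T[:3,:3].T
def onplane(c,T,u,v,z):
    d=ray(c,T,u,v);return T[:3,3]+d*((z-T[2,3])/d[...,2])[...,None]
def cloud(c,T,depth):
    v,u=np.mgrid[:depth.shape[0],:depth.shape[1]]
    return T[:3,3]+ray(c,T,u,v)*depth[...,None]
E
python3 - <<'E'
from h import *
s=readout.observe();print({k:np.round(v,3) for k,v in s.items()})
print(R.from_quat(s['ee_rot']).as_matrix().round(3))
for n in('scene','side'):
    p,d=imaging.capture(n);cv2.imwrite(f'pics/{n}.png',p[...,::-1]);np.savez(n,p=p,d=d);c,T=cam(n);print(n,T[:3,3],T[:3,2])
E
```

```text
pics
{'time': np.float64(0.0), 'joint_pos': array([ 1.567,  0.502, -0.427,  1.551,  0.221,  1.138, -0.21 ]), 'joint_velocities': array([-0.   , -0.   , -0.001, -0.   ,  0.001, -0.001,  0.001]), 'tau': array([ 0.0000e+00, -5.6660e+01, -5.8160e+00, -2.7911e+01, -6.9000e-02,
        3.1000e-02,  0.0000e+00]), 'eef_pos': array([ 171.135, -626.326,  225.673]), 'ee_rot': array([-0.094,  0.702, -0.7  ,  0.094]), 'ft_force': array([-0.495,  0.836, -0.029]), 'wrist_torque': array([-0.013,  0.033, -0.006]), 'opening': np.float64(0.999)}
[[-0.965 -0.     0.264]
 [-0.264  0.002 -0.965]
 [-0.    -1.    -0.002]]
scene [1175.11559367  -91.68076344  688.18931264] [-0.72136348  0.1942814  -0.66474767]
side [207.31650266 491.0779846  607.48945738] [ 0.50216183 -0.5650877  -0.65460629]
```

View pics/scene.png

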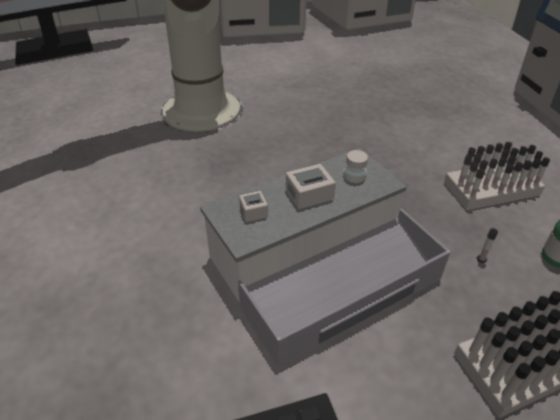

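View pics/side.png

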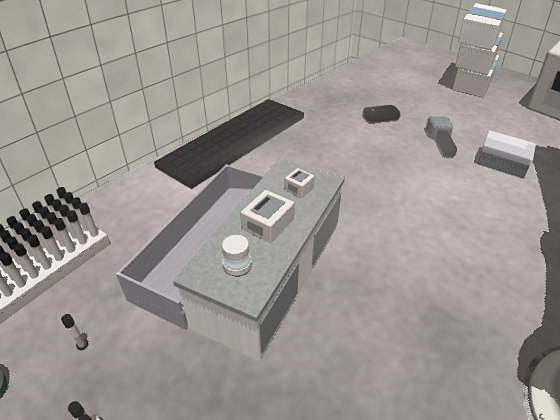

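The scene view shows the large cartridge in the middle of the ledge (about 310,185), with the small one at (254,206) and the jar at (357,165). The side view agrees: large (267,215), small (299,181), jar (236,255). Next I'll measure them with depth.

```bash
python3 - <<'E'
from h import *
for n in('scene','side'):
    z=np.load(n+'.npz');c,T=cam(n);P=cloud(c,T,z['d']);ok=(z['d']>0)
    roi=np.zeros(ok.shape,bool)
    if n=='scene': roi[140:260,195:415]=1
    else: roi[150:330,170:350]=1
    L=(ok&roi&(abs(P[...,2]-130)<5)).astype(np.uint8)
    k,lab,stt,cen=cv2.connectedComponentsWithStats(L);i=1+np.argmax(stt[1:,4])
    Q=P[lab==i];print(n,'ledge z',np.median(Q[:,2]),cv2.minAreaRect(Q[:,:2].astype(np.float32)))
    for lo,hi in((155,164),(165,173.5),(174,184)):
        M=(ok&roi&(P[...,2]>lo)&(P[...,2]<hi)).astype(np.uint8)
        k,lab,stt,cen=cv2.connectedComponentsWithStats(M)
        for j in range(1,k):
            if stt[j,4]>60:
                Q=P[lab==j];print(lo,hi,stt[j,4],cen[j].round(),np.median(Q[:,2]).round(1),[np.round(a,2) for a in cv2.minAreaRect(Q[:,:2].astype(np.float32))])
E
```

```text
scene ledge z 130.55802117306064 ((561.8509521484375, 124.65518951416016), (143.27142333984375, 351.1790466308594), 15.852592468261719)
155 164 62 [355. 169.] 158.0 [array([540.68, 222.53]), array([31.61, 16.27]), np.float64(60.67)]
155 164 208 [309. 191.] 159.3 [array([579.36, 120.09]), array([88.76, 45.58]), np.float64(58.86)]
155 164 433 [253. 201.] 160.5 [array([583.13,  24.38]), array([41.98, 39.96]), np.float64(4.21)]
165 173.5 71 [356. 165.] 169.8 [array([543.99, 222.98]), array([34.4 , 16.69]), np.float64(70.36)]
165 173.5 945 [310. 179.] 170.8 [array([560.08, 130.87]), array([62.45, 71.4 ]), np.float64(8.33)]
174 184 234 [357. 157.] 178.6 [array([532.07, 227.32]), array([35.58, 37.65]), np.float64(56.51)]
side ledge z 129.22978829576266 ((562.3819580078125, 122.44857788085938), (141.32376098632812, 352.3402404785156), 15.878582954406738)
155 164 331 [299. 177.] 159.5 [array([582.51,  21.86]), array([40.24, 42.37]), np.float64(4.2)]
155 164 228 [267. 221.] 159.7 [array([541.64, 142.45]), array([87.43, 45.07]), np.float64(56.1)]
155 164 71 [235. 259.] 157.9 [array([524.5 , 234.91]), array([33.05, 13.62]), np.float64(43.94)]
165 173.5 1131 [267. 208.] 169.7 [array([560.21, 129.45]), array([60.89, 71.09]), np.float64(7.21)]
165 173.5 106 [235. 254.] 169.6 [array([524.11, 233.04]), array([37.47, 16.18]), np.float64(48.89)]
174 184 431 [234. 244.] 177.1 [array([532.16, 226.06]), array([37.63, 37.09]), np.float64(69.36)]
```

```bash
python3 - <<'E'
from h import *
s=readout.observe();M=R.from_quat(s['ee_rot']).as_matrix();p=np.array([171.4,-627,226.7])
for q in((450,-380,240),(496,121.3,240),(496,121.3,142)): print(q,(M.T@(np.array(q)-p)/10).round(1))
for n in('scene','side'):
    z=np.load(n+'.npz');c,T=cam(n);P=cloud(c,T,z['d'])
    m=(z['d']>0)&(P[...,2]>120)&(P[...,0]>100)&(P[...,0]<800)&(P[...,1]<-20)&(P[...,1]>-900)
    Q=P[m];print(n,len(Q), Q.min(0).round() if len(Q) else '',Q.max(0).round() if len(Q) else '')
E
```

```text
(450, -380, 240) [-33.4  -1.3 -16.5]
(496, 121.3, 240) [-51.   -1.2 -63.6]
(496, 121.3, 142) [-51.    8.6 -63.6]
scene 984 [530. -62. 120.] [677. -20. 134.]
side 1960 [ 530. -900.  120.] [676. -20. 243.]
```

```bash
python3 -m crank '[{"dx":-33,"dy":-1.3,"dz":-16},{"dx":-33,"dy":-1.3,"dz":-16},{"dx":-33,"dy":-1.3,"dz":-16},{"dx":-33,"dy":-1.3,"dz":-16},{"dx":-33,"dy":-1.3,"dz":-16},{"dx":-33,"dy":-1.3,"dz":-16},{"dx":-33,"dy":-1.3,"dz":-16},{"dx":-33,"dy":-1.3,"dz":-16},{"dx":-33,"dy":-1.3,"dz":-16},{"dx":-33,"dy":-1.3,"dz":-16},{"dx":-42,"dy":-1.3,"dz":-40,"ry":7.5},{"dx":-42,"dy":-1.3,"dz":-40,"ry":7.5},{"dx":-42,"dy":-1.3,"dz":-40,"ry":7.5},{"dx":-42,"dy":-1.3,"dz":-40,"ry":7.5},{"dx":-42,"dy":-1.3,"dz":-40,"ry":7.5},{"dx":-42,"dy":-1.3,"dz":-40,"ry":7.5},{"dx":-42,"dy":-1.3,"dz":-40,"ry":7.5},{"dx":-42,"dy":-1.3,"dz":-40,"ry":7.5},{"dx":-42,"dy":-1.3,"dz":-40,"ry":7.5},{"dx":-42,"dy":-1.3,"dz":-40,"ry":7.5}]' 172
python3 - <<'E'
from h import *
s=readout.observe();M=R.from_quat(s['ee_rot']).as_matrix();print(s['joint_pos'].round(2) if hasattr(s['joint_pos'],'round') else s['joint_pos'],M.round(3))
for q in((496,121.3,240),(496,121.3,142)): print(q,(M.T@(np.array(q)-s['eef_pos'])/10).round(1))
E
```

```text
[ 1.57  0.5  -0.43  1.55  0.22  1.14 -0.21] [[-0.965 -0.     0.264]
 [-0.264  0.002 -0.965]
 [-0.    -1.    -0.002]]
(496, 121.3, 240) [-51.1  -1.3 -63.6]
(496, 121.3, 142) [-51.1   8.5 -63.5]validation failed for argument at $[0]...
```

```bash
python3 -m crank '[{"dx":-4,"dy":-1.3,"dz":-2,"rx":0,"ry":0,"rz":0}]' 172
```

```text
time: 0.18
eef_pos: [191.3, -604.0, 234.7]
ee_rot: [-0.092, 0.702, -0.7, 0.087]
ft_force: [-1.7, -0.9, -0.4]
opening: 0.966
```

```bash
python3 -m crank --help 2>&1 | head -20
```

```text
invalid input: not JSON, or not a number
```

All six keys are required, so I'll include them.

```bash
python3 -m crank '[{"dx":-29,"dy":0,"dz":-14,"rx":0,"ry":0,"rz":0},{"dx":-29,"dy":0,"dz":-14,"rx":0,"ry":0,"rz":0},{"dx":-29,"dy":0,"dz":-14,"rx":0,"ry":0,"rz":0},{"dx":-29,"dy":0,"dz":-14,"rx":0,"ry":0,"rz":0},{"dx":-29,"dy":0,"dz":-14,"rx":0,"ry":0,"rz":0},{"dx":-29,"dy":0,"dz":-14,"rx":0,"ry":0,"rz":0},{"dx":-29,"dy":0,"dz":-14,"rx":0,"ry":0,"rz":0},{"dx":-29,"dy":0,"dz":-14,"rx":0,"ry":0,"rz":0},{"dx":-38,"dy":0,"dz":-38,"rx":0,"ry":7,"rz":0},{"dx":-38,"dy":0,"dz":-38,"rx":0,"ry":7,"rz":0},{"dx":-38,"dy":0,"dz":-38,"rx":0,"ry":7,"rz":0},{"dx":-38,"dy":0,"dz":-38,"rx":0,"ry":7,"rz":0},{"dx":-38,"dy":0,"dz":-38,"rx":0,"ry":7,"rz":0},{"dx":-38,"dy":0,"dz":-38,"rx":0,"ry":7,"rz":0},{"dx":-38,"dy":0,"dz":-38,"rx":0,"ry":7,"rz":0},{"dx":-38,"dy":0,"dz":-38,"rx":0,"ry":7,"rz":0}]' 172
cat > go.py <<'E'
from h import *
s=readout.observe();M=R.from_quat(s['ee_rot']).as_matrix();print(np.round(s['joint_pos'],2),M.round(3).tolist())
print('x yaw',np.degrees(np.arctan2(-M[1,0],-M[0,0])))
for q in((496,121.3,240),(496,121.3,142)): print(q,(M.T@(np.array(q)-s['eef_pos'])/10).round(1))
E
python3 go.py
```

```text
time: 1.52
eef_pos: [467.8, -129.6, 238.5]
ee_rot: [-0.054, 0.705, -0.705, 0.054]
ft_force: [-0.0, -0.7, -0.3]
opening: 0.317
[ 0.82  0.22 -0.68  1.93  0.16  1.04 -1.35] [[-0.988, 0.0, 0.151], [-0.151, 0.0, -0.988], [-0.0, -1.0, -0.0]]
x yaw 8.698105635303
(496, 121.3, 240) [ -6.6  -0.1 -24.4]
(496, 121.3, 142) [ -6.6   9.7 -24.4]
```

```bash
python3 -m crank '[{"dx":-6.6,"dy":0,"dz":-24.4,"rx":0,"ry":1,"rz":0},{"dx":-6.6,"dy":0,"dz":-24.4,"rx":0,"ry":1,"rz":0},{"dx":-6.6,"dy":0,"dz":-24.4,"rx":0,"ry":1,"rz":0},{"dx":-6.6,"dy":0,"dz":-24.4,"rx":0,"ry":1,"rz":0},{"dx":-6.6,"dy":0,"dz":-24.4,"rx":0,"ry":1,"rz":0},{"dx":-6.6,"dy":0,"dz":-24.4,"rx":0,"ry":1,"rz":0},{"dx":-6.6,"dy":0,"dz":-24.4,"rx":0,"ry":1,"rz":0},{"dx":-6.6,"dy":0,"dz":-24.4,"rx":0,"ry":1,"rz":0},{"dx":-6.6,"dy":0,"dz":-24.4,"rx":0,"ry":1,"rz":0},{"dx":-6.6,"dy":0,"dz":-24.4,"rx":0,"ry":1,"rz":0}]'
python3 go.py; python3 - <<'E'
from h import *
s=readout.observe();p,d=imaging.capture('wrist');cv2.imwrite('pics/w1.png',p[...,::-1])
c,T=cam('wrist',s);P=cloud(c,T,d)
M=((d>0)&(P[...,2]>164)&(P[...,2]<175)).astype(np.uint8)
k,lab,stt,cen=cv2.connectedComponentsWithStats(M)
for j in range(1,k):
  if stt[j,4]>200: Q=P[lab==j];print(stt[j],cen[j].round(),np.median(Q[:,2]),cv2.minAreaRect(Q[:,:2].astype(np.float32)))
E
```

```text
time: 2.35
eef_pos: [498.0, 114.6, 237.8]
ee_rot: [0.044, -0.705, 0.706, -0.043]
ft_force: [0.7, -0.6, -0.1]
opening: 0.326
[ 0.4   0.3  -0.8   1.87  0.24  1.07 -1.94] [[-0.992, -0.001, 0.123], [-0.123, -0.001, -0.992], [0.001, -1.0, 0.001]]
x yaw 7.081217141118055
(496, 121.3, 240) [ 0.1 -0.2 -0.7]
(496, 121.3, 142) [ 0.1  9.6 -0.7]
[  211    74   117   102 11344] [270. 124.] 169.4384354987015 ((559.5797729492188, 128.67208862304688), (60.64008712768555, 69.92459869384766), 8.03526782989502)
[107 122  37  59 381] [133. 145.] 169.7369997291024 ((535.9789428710938, 213.41607666015625), (36.442848205566406, 13.830138206481934), 19.04734230041504)
```

View pics/w1.png

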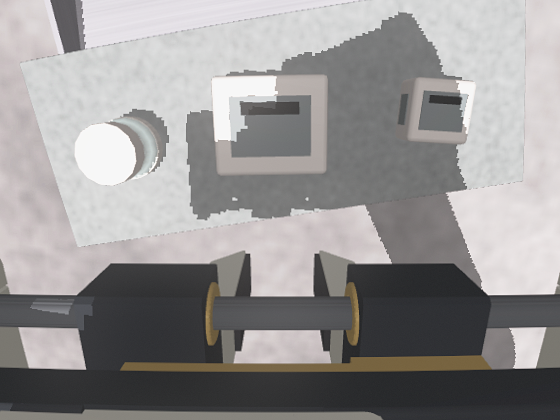

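The wrist view confirms it: the box (270,124) is centred between the fingers, with the jar (105,152) and the small cartridge (442,110) well to either side. Centre and yaw match the other two views within 2 mm and 1°. Next I descend behind the box and start pushing.

```bash
python3 -m crank '[{"dx":0,"dy":3,"dz":-0.6,"rx":0,"ry":-0.9,"rz":0},{"dx":0,"dy":6,"dz":-0.6,"rx":0,"ry":-0.9,"rz":0},{"dx":0,"dy":8.5,"dz":-0.6,"rx":0,"ry":-0.9,"rz":0},{"dx":0,"dy":9.6,"dz":-0.6,"rx":0,"ry":-0.9,"rz":0},{"dx":0,"dy":9.6,"dz":-0.6,"rx":0,"ry":-0.9,"rz":0},{"dx":0,"dy":9.6,"dz":-0.6,"rx":0,"ry":-0.9,"rz":0},{"dx":-0.8,"dy":9.6,"dz":-0.6,"rx":0,"ry":-0.9,"rz":0},{"dx":-1.4,"dy":9.6,"dz":-0.6,"rx":0,"ry":-0.9,"rz":0},{"dx":-2,"dy":9.6,"dz":-0.6,"rx":0,"ry":-0.9,"rz":0},{"dx":-2.5,"dy":9.6,"dz":-0.6,"rx":0,"ry":-0.9,"rz":0},{"dx":-3,"dy":9.6,"dz":-0.6,"rx":0,"ry":-0.9,"rz":0},{"dx":-3.5,"dy":9.6,"dz":-0.6,"rx":0,"ry":-0.9,"rz":0},{"dx":-4,"dy":9.6,"dz":-0.6,"rx":0,"ry":-0.9,"rz":0},{"dx":-4.5,"dy":9.6,"dz":-0.6,"rx":0,"ry":-0.9,"rz":0},{"dx":-5,"dy":9.6,"dz":-0.6,"rx":0,"ry":-0.9,"rz":0},{"dx":-5.5,"dy":9.6,"dz":-0.6,"rx":0,"ry":-0.9,"rz":0},{"dx":-6,"dy":9.6,"dz":-0.6,"rx":0,"ry":-0.9,"rz":0},{"dx":-6,"dy":9.6,"dz":-0.6,"rx":0,"ry":-0.9,"rz":0}]'
python3 go.py; python3 - <<'E'
from h import *
s=readout.observe();
for n in('wrist','side'):
  p,d=imaging.capture(n);cv2.imwrite(f'pics/{n}2.png',p[...,::-1])
  c,T=cam(n,s);P=cloud(c,T,d)
  M=((d>0)&(P[...,2]>164)&(P[...,2]<175)&(abs(P[...,0]-580)<110)&(abs(P[...,1]-130)<130)).astype(np.uint8)
  k,lab,stt,cen=cv2.connectedComponentsWithStats(M)
  for j in range(1,k):
    if stt[j,4]>100: Q=P[lab==j];print(n,stt[j,4],cen[j].round(),np.median(Q[:,2]),cv2.minAreaRect(Q[:,:2].astype(np.float32)))
E
```

```text
time: 3.9
eef_pos: [557.8, 131.1, 142.4]
ee_rot: [-0.05, 0.706, -0.705, 0.051]
ft_force: [0.2, -0.6, -1.0]
opening: 0.326
[ 0.27  0.53 -0.71  1.82  0.41  0.95 -2.05] [[-0.99, 0.001, 0.142], [-0.142, 0.001, -0.99], [-0.001, -1.0, -0.0]]
x yaw 8.16478003868758
(496, 121.3, 240) [ 6.2 -9.8  0.1]
(496, 121.3, 142) [6.3 0.  0.1]
wrist 28370 [288. 195.] 169.49199468061695 ((593.166015625, 133.169921875), (69.7935562133789, 70.37271881103516), 8.142854690551758)
wrist 722 [ 51. 287.] 169.10350685651198 ((548.5592651367188, 227.6639404296875), (6.022639751434326, 26.798601150512695), 5.441192626953125)
side 141 [235. 255.] 169.47976171702504 ((524.5768432617188, 233.02960205078125), (37.601722717285156, 17.110401153564453), 47.213829040527344)
```

View pics/side2.png

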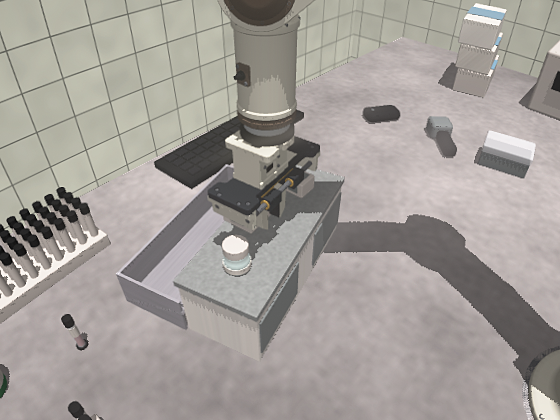

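The side view shows the jar (236,253) untouched and the gripper behind the box. The box moved about 38 mm and is still square to the gripper. I'll push it off the edge.

```bash
python3 -m crank '[{"dx":-0.5,"dy":0,"dz":0,"rx":0,"ry":0,"rz":0},{"dx":-1,"dy":0,"dz":0,"rx":0,"ry":0,"rz":0},{"dx":-1.5,"dy":0,"dz":0,"rx":0,"ry":0,"rz":0},{"dx":-2,"dy":0,"dz":0,"rx":0,"ry":0,"rz":0},{"dx":-2.5,"dy":0,"dz":0,"rx":0,"ry":0,"rz":0},{"dx":-3,"dy":0,"dz":0,"rx":0,"ry":0,"rz":0},{"dx":-3.5,"dy":0,"dz":0,"rx":0,"ry":0,"rz":0},{"dx":-4,"dy":0,"dz":0,"rx":0,"ry":0,"rz":0},{"dx":-4.5,"dy":0,"dz":0,"rx":0,"ry":0,"rz":0},{"dx":-5,"dy":0,"dz":0,"rx":0,"ry":0,"rz":0},{"dx":-5.5,"dy":0,"dz":0,"rx":0,"ry":0,"rz":0},{"dx":-6,"dy":0,"dz":0,"rx":0,"ry":0,"rz":0},{"dx":-6.5,"dy":0,"dz":0,"rx":0,"ry":0,"rz":0},{"dx":-7,"dy":0,"dz":0,"rx":0,"ry":0,"rz":0},{"dx":-7,"dy":0,"dz":0,"rx":0,"ry":0,"rz":0},{"dx":-7,"dy":0,"dz":0,"rx":0,"ry":0,"rz":0},{"dx":-7,"dy":0,"dz":0,"rx":0,"ry":0,"rz":0}]'
python3 - <<'E'
from h import *
for n in('wrist','scene'):
  p,d=imaging.capture(n);cv2.imwrite(f'pics/{n}3.png',p[...,::-1])
a=cv2.imread('pics/wrist3.png');b=cv2.imread('pics/scene3.png');cv2.imwrite('pics/both3.png',cv2.resize(np.hstack([a,b]),(800,300)))
E
```

```text
time: 5.42
eef_pos: [625.5, 141.0, 142.2]
ee_rot: [-0.051, 0.705, -0.705, 0.05]
ft_force: [-0.1, 0.1, 0.2]
opening: 0.329
```

View pics/both3.png

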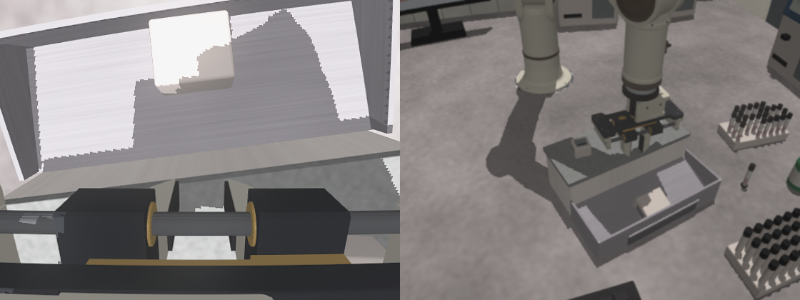

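The box lies in the chute against the far wall: wrist half (192,50), scene half (652,202). I'll raise the tool straight up clear of everything and check the ledge.

```bash
python3 -m crank '[{"dx":0,"dy":-3,"dz":0,"rx":0,"ry":0,"rz":0},{"dx":0,"dy":-7,"dz":0,"rx":0,"ry":0,"rz":0},{"dx":0,"dy":-11,"dz":0,"rx":0,"ry":0,"rz":0},{"dx":0,"dy":-15,"dz":0,"rx":0,"ry":0,"rz":0},{"dx":0,"dy":-15,"dz":0,"rx":0,"ry":0,"rz":0},{"dx":0,"dy":-15,"dz":0,"rx":0,"ry":0,"rz":0},{"dx":0,"dy":-15,"dz":0,"rx":0,"ry":0,"rz":0},{"dx":0,"dy":-15,"dz":0,"rx":0,"ry":0,"rz":0},{"dx":0,"dy":-15,"dz":0,"rx":0,"ry":0,"rz":0}]'
python3 - <<'E'
from h import *
for n in('scene','side'):
  p,d=imaging.capture(n);cv2.imwrite(f'pics/{n}4.png',p[...,::-1])
  c,T=cam(n);P=cloud(c,T,d)
  X=P-[562.1,123.5,0];a=np.radians(15.87);sx=X[...,0]*np.cos(a)+X[...,1]*np.sin(a)-20;sy=-X[...,0]*np.sin(a)+X[...,1]*np.cos(a)
  for nm,m in(('small',(abs(P[...,2]-160)<4)&(abs(sy+102)<40)&(abs(sx)<80)),('jar',(abs(P[...,2]-178)<4)&(abs(sy-107)<35)&(abs(sx+20)<60)),('chute',(p.min(2)>125)&(sx>60)&(sx<172)&(abs(sy)<160)&(P[...,2]>25)&(P[...,2]<110))):
    m=m&(d>0);print(n,nm,m.sum(),P[m].mean(0).round(1) if m.any() else '', (sx[m].min(),sx[m].max(),P[m][:,2].max()) if m.any() else '')
a=cv2.imread('pics/scene4.png');b=cv2.imread('pics/side4.png');cv2.imwrite('pics/both4.png',cv2.resize(np.hstack([a,b]),(800,300)))
E
```

```text
time: 6.27
eef_pos: [624.8, 140.4, 290.4]
ee_rot: [0.052, -0.705, 0.705, -0.049]
ft_force: [1.1, -0.5, -0.5]
opening: 0.323
scene small 413 [585.5  23.9 160.5] (np.float64(-49.428740768850425), np.float64(-4.0947582440276165), np.float64(163.62132318840963))
scene jar 238 [534.1 226.4 178.4] (np.float64(-39.48710406400797), np.float64(-0.34255812431901944), np.float64(181.70942520314946))
scene chute 2878 [666.  232.7  42.3] (np.float64(60.24896221362761), np.float64(165.07053969509823), np.float64(71.22946074382389))
side small 320 [580.8  24.5 159.5] (np.float64(-49.862911035087336), np.float64(-6.137470960103041), np.float64(162.4833605379028))
side jar 431 [531.3 226.9 177.1] (np.float64(-39.97639809760788), np.float64(-1.022303176580607), np.float64(179.506623681677))
side chute 1249 [691.6 212.2  44.7] (np.float64(62.94580378462072), np.float64(171.7455408352894), np.float64(72.88215647628317))
```

View pics/both4.png

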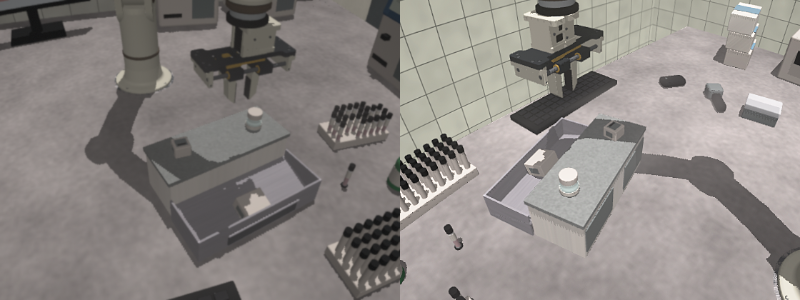

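Both views show the box at rest inside the chute: scene half (253,205), side half (540,160). The jar and small cartridge are in place and the gripper is clear of everything, so I'm handing in.

```bash
python3 -c "
from workcell import workorder
print(workorder.close_job())"
```

```text
the job is handed in; nothing more can be done
None
```

The large cartridge is in the waste chute, and I handed the job in with the robot's clock at about 6.4 s of the 29 s allowed. I found it in the middle place on the ledge, lowered the partly closed fingers behind it and pushed it square off the far edge without lifting it. I then raised the gripper straight up, clear of everything.

- **Cartridge:** in both camera views it lies at rest inside the chute, against the far wall. I judged this by eye, because the depth mask over the chute also caught its light floor and could not give a separate position.
- **Small cartridge and jar:** both are still where they were on the ledge. The before and after positions agree within about 3 mm, roughly the measuring noise.
- **Forces:** the wrist force read under 2 N at the end of every move. Peaks during the moves were not recorded.
- **Refused command:** the first move was rejected because its rows left out some keys. Nothing moved, and I re-entered it with every key.

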